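Shut the mixer flap and hold the spring slide at the set mark

TASK

On the dough mixer, first push the drop-down front flap of the mixing chamber up until it is fully shut. Then take the black knob of the spring-return slide beside it, draw the slide out towards the robot until its index blade lines up with the blade of the clamp on the scale, and finish while still holding it there: the program ends with the gripper on the slide, because it springs back when let go. The flap must stay shut, and leave the jar, the beaker and the spatula where they are.

Things in the scene. Friction and masses are not known exactly. Their poses are not given: they have to be found in the camera images.
- mixer: fixed bench dough mixer: cream plinth 380 (x) x 460 (y) mm, steel deck 60 mm above the bench. Origin on the bench, 60 mm towards its front from the plinth's centre; its front looks to its -x, towards the robot; y left, z up; yaw within 0.2 rad. On the deck at +y a steel chamber 174 mm wide, top at 180 mm, x 6 to 136 mm, with the flap on its front, a lower drive housing behind; at -y the slide
- flap (a joint): angle of the flap in rad: 0 = shut (upright, end stop), grows as it drops open towards the robot; starts 0.6 to 1.0, stop at 1.25. Stiff hinge, the flap stays where it is left; shutting it takes about 2 to 8 N at its edge
- flap_hinge (a point): middle of the flap's hinge line, 75 mm above the bench, axes as the mixer's; the hinge line runs along y
- flap_edge (a point): middle of the flap's free edge, at mid thickness, 125 mm from the hinge: hinge + 125 mm x (-sin, 0, cos) of the flap angle in mixer axes. The flap is a bare plate 8 mm thick, 146 wide, 105 high, with a central tab 60 mm wide up to 125 mm (20 mm above the chamber when shut). Push it with shut fingers pointing down in front of the edge, along its arc; a level push may jam when wide open
- slide: dark steel slide 110 x 48 x 12 mm with the knob upright on it, running along the mixer's x in a guide on the deck. It comes out towards the mixer's -x, up to 130 mm; a spring (about 4 N at home plus 70 N per metre of travel) draws it home. Origin under its middle, axes as the mixer's; starts at home, at mixer x 20 mm, y -100 mm, z 62 mm
- knob (a point): centre of the black upright knob of the slide: cylinder 28 mm across and 44 mm high (22 mm above and below this point), with 38 mm of height from this point down to the slide's plate; moves with the slide
- index (a point): outer end of the slide's index blade, a dark steel strip 8 mm wide (x) pointing to the mixer's -y, 53 mm from the knob's axis; its middle line goes through this point and the knob's axis
- mark (a point): end of the fixed clamp's blade, a dark strip 8 mm wide pointing to the mixer's +y at the index; block 18 x 28 x 12 mm with a small brass screw (top 88 mm above the bench), set anywhere on the ruled scale bar, 45 to 110 mm out of the index's home; axes as the mixer's. When the slide is right, index and mark have the same mixer x, 2 mm apart along y
- jar: small glass jar, 40 mm across, 60 mm high, loose on the deck behind and left of the slide; origin under its middle
- beaker: glass beaker 70 mm across, 90 mm high, loose on the bench at the robot's right; origin under its middle
- spatula: spatula 200 mm long, lying roughly along x, loose on the bench at the robot's left; origin under its middle

How it is judged:
By the outcome, as a careful person would: the job done as asked, in the order asked, and still so for the second after the job is handed in, while the arm keeps its last pose, push and grip.
It also fails if it takes over 51 s, if anything falls off the work surface, if the arm or the gripper's body presses on something with over 40 N, if the wrist force passes 120 N, or if a joint passes its speed limit or range.

ROBOT

A 7-joint arm with a two-finger parallel gripper is mounted at the origin on the work surface. World frame = base frame: x ahead of the robot, y to its left, z up, the work surface at z = 0. Lengths are in m, angles in rad, forces in N, time in s.
With the tool pointing down it reaches from about 0.4 to 0.9 m from the base axis. Payload 5.6 kg.
Tool frame: the origin (TCP) lies midway between the tips of the shut fingers; the grasp point (between the pads) lies 19 mm behind it; x points along the fingers, z is the direction in which the jaws open and shut, and the axes are right-handed (so a half turn about x gives the same grasp; the last joint's range is limited). The gripper opens to 92 mm and grips with 3 to 60 N. Pads are 20 mm wide; open, the fingers measure 128 mm over their backs; the gripper's body (75 mm by 189 mm) begins 69 mm behind the grasp point.
Start: joints at [-0.043, 0.468, -0.012, 1.603, 0.006, 1.071, -0.056], TCP at [0.65, -0, 0.185] pointing down, gripper open.
Joint ranges: [-2.53, 2.53], [-0.31, 2.02], [-1.57, 1.55], [0.28, 2.44], [-1.29, 4.43], [0.15, 1.84], [-2.92, 2.92]. Speed limits (rad/s): [2.57, 2.57, 3.14, 3.14, 3.14, 3.14, 3.14].

INTERFACE

Orientations are given as [roll, pitch, yaw] about the fixed x, y, z axes, in that order (R = Rz(yaw) Ry(pitch) Rx(roll)).
In Python, from plant import env gives the robot as it stands. The module is installed in compiled form; this text tells all that it offers.
- The arm moves only by the shell command python3 -m pendant 'ROWS' [OPENING] [FORCE]. ROWS is JSON, a list of rows, each an object with "travel": the shift along the tool's x, y, z as a fraction of full scale, a list of three; "dr": the turn, a rotation vector about the tool's x, y, z as a fraction of full scale, a list of three. A call has 1 to 12 rows; each row shifts and turns the commanded pose from where the row before left it, along the tool's axes as they then stand; what a row does not reach is not made up. Full scale, the value 1, is 250 mm for a shift and 90 degrees for a turn. A row lasts 1/10 s, in which the tool goes at most 50 mm and 8.59 degrees, less where a joint would pass 70% of its speed; a pose out of reach is approached as far as the arm can. A call with a number of a shift or a turn outside -1 to 1 is refused whole. A call with a gripper value outside its range is refused whole. OPENING is the gripper command: -1 is fully open, 1 is shut, values between are in proportion, set as the call begins (- or left out, the last holds). The fingers move at their own pace and stop on an object; FORCE is the grip in N (left out, the last holds). Time passes only in rows, so rows that do not move let the fingers close. It gives the time, the measured TCP pose, the force and the opening at its end, in the units of the state.
- env.observe(): the state, without advancing time (a new reading comes with each control period).
- env.snapshot(name): name is "scene" or "side" or "wrist"; returns (picture, depth): 420x560x3 uint8, red, green, blue; 420x560 float32, m along the optical axis (not along the pixel's ray), 0 where there is no reading.
- env.camera_model(name): a dict with "K" (3x3 intrinsics, pixels), "camera_from_world" (4x4, takes a point from world to camera coordinates). Camera axes: x right, y up, looking along -z (the intrinsics and any distortion apply to the point x, -y, -z); pixel columns grow to the right and rows downward; lengths in m; the calibration is good to about 2 mm. A picture is of the moment at which its call begins: read the wrist's pose just before it. camera_model takes no time and is no camera call; for the wrist camera it gives the pose at the moment of the call.
- env.finish_job(): hands the job in, once; it reports no verdict.
The state is a dict: "t": time; "q": joint angles; "joint_velocities": joint speeds; "joint_torque": joint torques, N m; "eef_pos": TCP position; "ee_rot": TCP orientation; "contact_force": force on the tool from outside, world axes, zero at the start; "ft_torque": the same for the moment, N m; "gripper_width": finger opening in m.
Only numpy, scipy, OpenCV 4.12 (cv2) and the standard library are available. Lean on these libraries where they do the work, as an engineer would, in place of code of your own. Each camera call takes 0.05 s, during which the arm holds its last target.

## Working session

There is one attempt and no reset: what is moved stays moved. The work goes in short steps, Python scripts to look and compute and a shell command to move; the robot and the scene stay as the last step left them, time stands still between calls to the robot, and variables do not carry over. Pictures are saved under pics/ and viewed, and the job is handed in when it is done.

```bash
mkdir -p pics; cat > h.py <<'E'
import numpy as np, cv2
from plant import env
from scipy.spatial.transform import Rotation as Rn
def snap(name,fn):
    s=env.observe(); m=env.camera_model(name)
    p,d=env.snapshot(name)
    np.savez('pics/'+fn+'.npz',p=p,d=d,K=m['K'],T=m['camera_from_world'])
    cv2.imwrite('pics/'+fn+'.png',p[:,:,::-1]); return p,d,m
def load(fn): return np.load('pics/'+fn+'.npz')
def pt(z,u,v,depth=None):
    K=z['K'];T=z['T']
    if depth is None: depth=z['d'][int(round(v)),int(round(u))]
    c=np.array([(u-K[0,2])/K[0,0]*depth,-(v-K[1,2])/K[1,1]*depth,-depth,1])
    return (np.linalg.inv(T)@c)[:3]
def pz(z,u,v,h):
    Ti=np.linalg.inv(z['T']);o=Ti[:3,3];q=pt(z,u,v,1.0);return o+(q-o)*(h-o[2])/(q[2]-o[2])
def proj(z,P):
    K=z['K'];c=z['T']@np.append(P,1);return K[0,0]*c[0]/-c[2]+K[0,2],K[1,1]*-c[1]/-c[2]+K[1,2]
def crop(fn,x0,y0,x1,y1,s,out):
    im=cv2.imread('pics/'+fn+'.png')[y0:y1,x0:x1];cv2.imwrite('pics/'+out+'.png',cv2.resize(im,None,fx=s,fy=s,interpolation=cv2.INTER_CUBIC))
E
python3 - <<'E'
from h import *
for n in ['scene','side','wrist']:
    p,d,m=snap(n,n+'0'); print(n,m, (d>0).mean())
s=env.observe();print(s)
E
```

```text
scene {'K': array([[464.49736684,   0.        , 282.00332321],
       [  0.        , 464.49736684, 209.47554435],
       [  0.        ,   0.        ,   1.        ]]), 'camera_from_world': array([[ 0.79948187,  0.60055495,  0.01274694, -0.46200677],
       [-0.4870879 ,  0.63571968,  0.59883709,  0.22084885],
       [ 0.3515311 , -0.48496828,  0.80076941, -1.52443106],
       [ 0.        ,  0.        ,  0.        ,  1.        ]])} 0.9961267006802721
side {'K': array([[444.06049952,   0.        , 274.36221727],
       [  0.        , 444.06049952, 207.23238238],
       [  0.        ,   0.        ,   1.        ]]), 'camera_from_world': array([[ 0.90528878, -0.42445555,  0.01702075, -0.52116832],
       [ 0.31776183,  0.70323345,  0.63599539, -0.26272937],
       [-0.28192133, -0.57035095,  0.77150512, -1.166213  ],
       [ 0.        ,  0.        ,  0.        ,  1.        ]])} 0.9960586734693877
wrist {'K': array([[310.47042159,   0.        , 277.27848135],
       [  0.        , 310.47042159, 210.42245683],
       [  0.        ,   0.        ,   1.        ]]), 'camera_from_world': array([
[... 347 characters left out ...]
619047
{'t': 0.15, 'q': array([-0.04299157,  0.46815653, -0.01163124,  1.60338383,  0.005986  ,
        1.07139209, -0.05632255]), 'joint_velocities': array([ 0.00105719, -0.00293554,  0.00028992, -0.00397735, -0.00040527,
       -0.00083385,  0.00025191]), 'joint_torque': array([ 5.41294467e-04, -5.20952761e+01, -1.22385321e-02, -2.43975341e+01,
       -5.66028839e-02,  1.53196411e-02,  8.68381130e-05]), 'eef_pos': array([ 6.49529264e-01, -4.91049986e-05,  1.83982805e-01]), 'ee_rot': array([-3.08316133,  1.5694913 , -3.08323888]), 'contact_force': array([-0.51382384, -0.49271742,  0.3950394 ]), 'ft_torque': array([ 0.04903111, -0.00048605, -0.03078396]), 'gripper_width': 0.0921426884262331}
```

View pics/scene0.png

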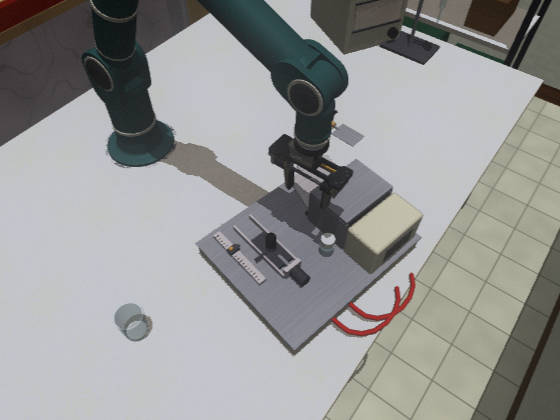

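View pics/side0.png

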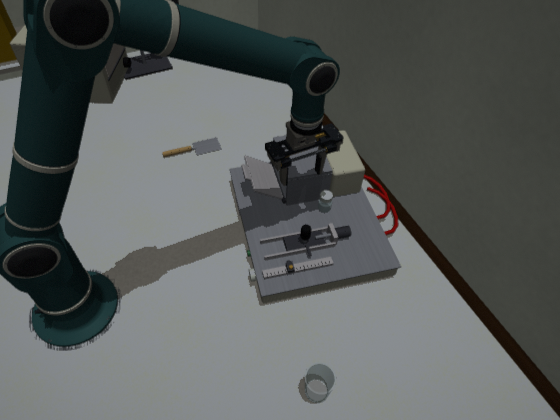

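View pics/wrist0.png

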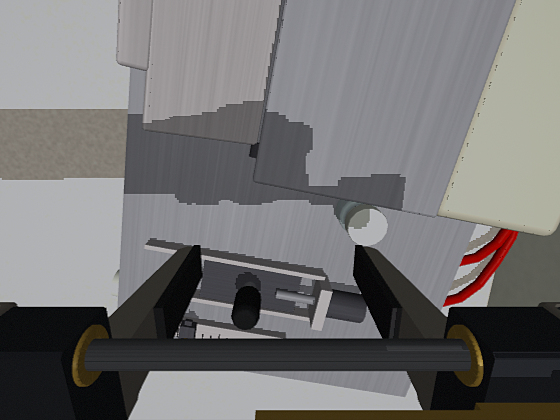

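```bash
python3 - <<'E'
from h import *
crop('wrist0',110,0,380,150,2.9,'w0a');crop('wrist0',110,220,400,420,2.7,'w0b');crop('side0',220,140,400,310,4,'s0a');crop('scene0',190,150,430,350,3.2,'c0a')
s=env.observe();R=Rn.from_euler('xyz',s['ee_rot']).as_matrix();print(R.round(3))
E
```

```text
[[-0.001  0.     1.   ]
 [-0.     1.    -0.   ]
 [-1.    -0.    -0.001]]
```

View pics/w0a.png

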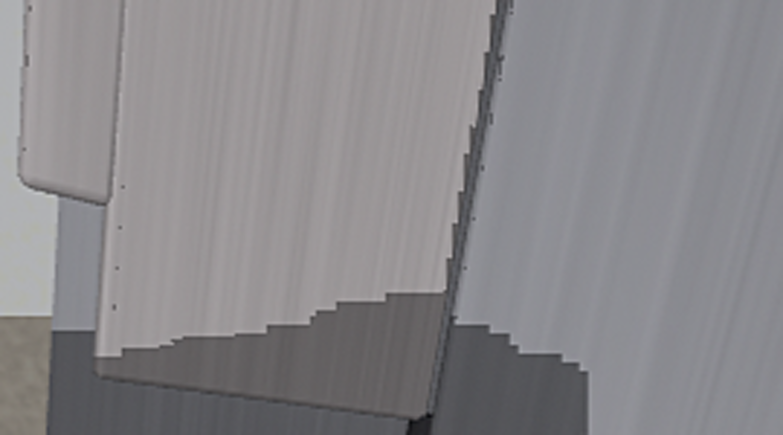

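View pics/w0b.png

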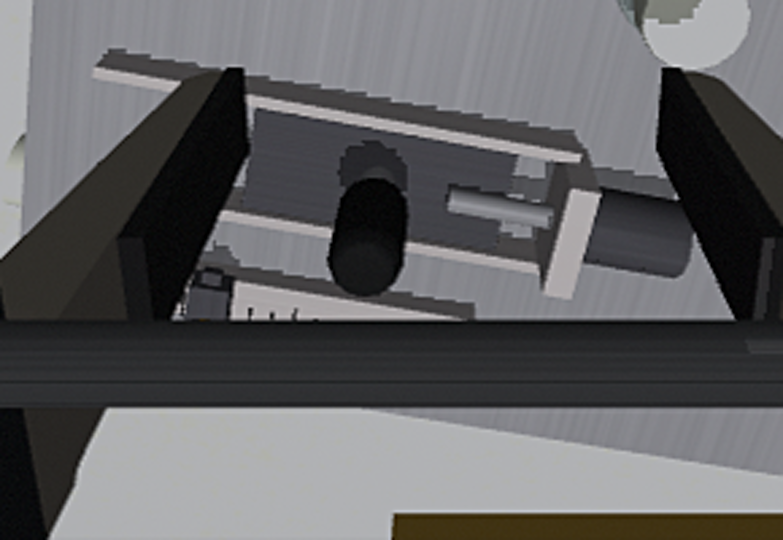

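View pics/s0a.png

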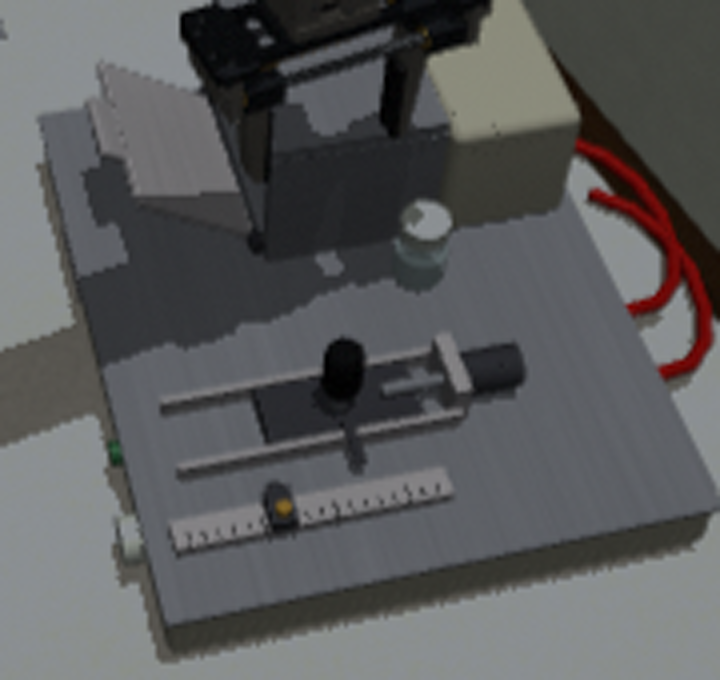

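View pics/c0a.png

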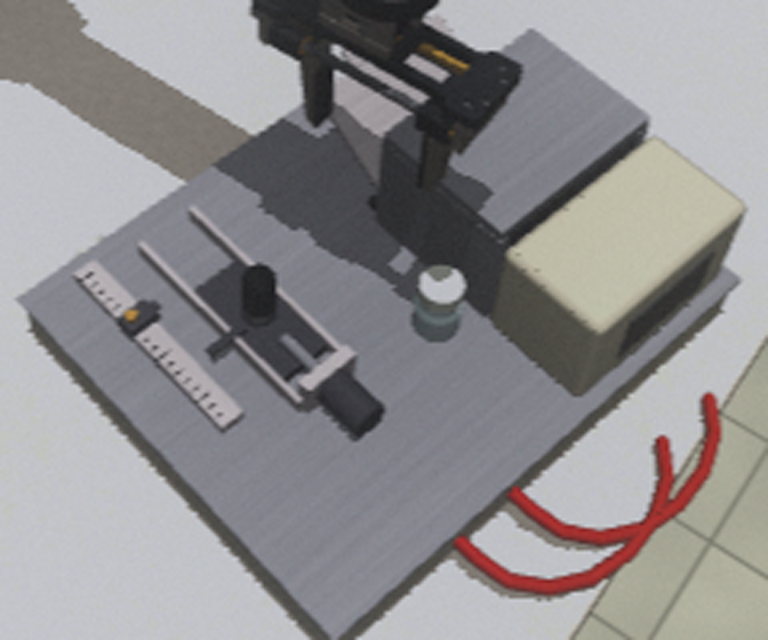

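```bash
python3 - <<'E'
from h import *
sc=load('scene0');sd=load('side0');w=load('wrist0')
def c(z,x,y,x0,y0,s,h=None,n=''):
    u,v=x0+x/s,y0+y/s
    print(n,(round(u),round(v)),'depth',pt(z,u,v).round(4),'' if h is None else ('plane',pz(z,u,v,h).round(4)))
    return pz(z,u,v,h) if h else pt(z,u,v)
S=lambda x,y,h=None,n='':c(sc,x,y,190,150,3.2,h,'scene '+n)
D=lambda x,y,h=None,n='':c(sd,x,y,220,140,4,h,'side '+n)
a=S(22,300,.06,'FR corner');b=S(328,638,.06,'BR');e=S(738,280,.06,'BL');f=S(532,30,.06,'FL')
a2=D(168,626,.06,'FR');b2=D(715,510,.06,'BR');f2=D(40,116,.06,'FL')
for p,q in((a,b),(e,b),(f,e),(a,f),(a2,b2),(a2,f2)):
    v=q-p;print(np.linalg.norm(v).round(4),np.degrees(np.arctan2(v[1],v[0])))
S(259,272,.122,'knobtop');D(343,350,.122,'knobtop')
S(208,355,None,'index end');D(357,466,None,'index end')
S(133,313,.088,'screw');D(285,507,.088,'screw')
S(152,312,None,'mark end');D(272,488,None,'mark end')
W=lambda x,y,h=None,n='':c(w,x,y,110,0,2.9,h,'wrist '+n)
W(28,176,None,'tab corner');W(108,195,None,'tab/plate');W(105,365,None,'plate corner');W(425,405,None,'hinge end');W(470,310,.18,'chamber edge')
W(60,50,None,'tab mid');W(130,50);W(250,50);W(400,50)
S(440,300,None,'jar');
E
```

```text
scene FR corner (197, 244) depth [ 0.4489 -0.202   0.0603] ('plane', array([ 0.4487, -0.2018,  0.06  ]))
scene BR (292, 349) depth [ 0.8124 -0.2726  0.0415] ('plane', array([ 0.8159, -0.2784,  0.06  ]))
scene BL (421, 238) depth [0.9032 0.2189 0.0013] ('plane', array([0.9091, 0.1748, 0.06  ]))
scene FL (356, 159) depth [0.6687 0.2068 0.1799] ('plane', array([0.6236, 0.3129, 0.06  ]))
side FR (262, 296) depth [ 0.4439 -0.2047  0.0614] ('plane', array([ 0.4442, -0.204 ,  0.06  ]))
side BR (399, 268) depth [ 0.8459 -0.2538  0.0027] ('plane', array([ 0.8128, -0.2777,  0.06  ]))
side FL (230, 169) depth [0.5347 0.2466 0.0639] ('plane', array([0.5359, 0.2503, 0.06  ]))
0.3751 -11.781673611950357
0.4627 -101.62240895341466
0.3172 -25.814534283257007
0.5436 71.23504239905968
0.3759 -11.302824645349492
0.4635 78.58721508648624
scene knobtop (271, 235) depth [ 0.6159 -0.0991  0.1314] ('plane', array([ 0.612 , -0.0942,  0.122 ]))
side knobtop (306, 228) depth [ 0.6158 -0.1046  0.1368] ('plane', array([ 0.6219, -0.0952,  0.122 ]))
scene index end (255, 261) depth [ 0.6031 -0.1501  0.0607] 
side 
[... 251 characters left out ...]
]))
scene mark end (238, 248) depth [ 0.5503 -0.155   0.0805] 
side mark end (288, 262) depth [ 0.5437 -0.1499  0.0799] 
wrist tab corner (120, 61) depth [0.5385 0.1204 0.1461] 
wrist tab/plate (147, 67) depth [0.5531 0.1176 0.1354] 
wrist plate corner (146, 126) depth [0.5471 0.0761 0.1354] 
wrist hinge end (257, 140) depth [0.6284 0.0614 0.0795] 
wrist chamber edge (272, 107) depth [0.6452 0.089  0.1792] ('plane', array([0.6452, 0.089 , 0.18  ]))
wrist tab mid (131, 17) depth [0.549  0.1475 0.1439] 
wrist  (155, 17) depth [0.5624 0.1498 0.1353] 
wrist  (196, 17) depth [0.5878 0.1538 0.1197] 
wrist  (248, 17) depth [0.6243 0.1604 0.0944] 
scene jar (328, 244) depth [ 0.7377 -0.026   0.1159]
```

```bash
python3 -m pendant '[{"travel":[-0.06,0,0],"dr":[0.0637,0,0]},{"travel":[-0.06,0,0],"dr":[0.0637,0,0]},{"travel":[0,0.101,-0.143],"dr":[0,0,0]},{"travel":[0,0.101,-0.143],"dr":[0,0,0]},{"travel":[0,0.101,-0.143],"dr":[0,0,0]},{"travel":[0,0.101,-0.143],"dr":[0,0,0]},{"travel":[0,0.101,-0.143],"dr":[0,0,0]},{"travel":[0,0,0],"dr":[0,0,0]},{"travel":[0,0,0],"dr":[0,0,0]}]' 1 20
cat >> h.py <<'E'
YAW=-0.2;O=np.array([.6196,-.0034,0])
M=Rn.from_euler('z',YAW).as_matrix()
tom=lambda P:M.T@(np.asarray(P)-O)
def st():
    s=env.observe();print('t',s['t'],'tcp mixer',tom(s['eef_pos']).round(4),'rot',s['ee_rot'].round(3),'F',(M.T@s['contact_force']).round(2),'w',s['gripper_width'].round(4))
E
python3 - <<'E'
from h import *
st();p,d,m=snap('wrist','wrist1');snap('side','side1')
crop('side1',180,100,400,310,3.5,'s1a')
E
```

```text
t: 1.05
eef_pos: [0.4996, 0.1598, 0.2148]
ee_rot: [-0.31, 1.57, -0.508]
contact_force: [-0.2, -0.3, -0.4]
gripper_width: 0.022Traceback (most recent call last):
  File "<stdin>", line 2, in <module>
  File "h.py", line 25, in st
    s=env.observe();print('t',s['t'],'tcp mixer',tom(s['eef_pos']).round(4),'rot',s['ee_rot'].round(3),'F',(M.T@s['contact_force']).round(2),'w',s['gripper_width'].round(4))
                                                                                                                                                 ^^^^^^^^^^^^^^^^^^^^^^^^
AttributeError: 'float' object has no attribute 'round'
```

```bash
sed -i "s/s\['gripper_width'\].round(4)/round(s['gripper_width'],4)/" h.py
python3 - <<'E'
from h import *
st();p,d,m=snap('wrist','wrist1');snap('scene','scene1')
crop('scene1',190,130,430,350,3.3,'c1a')
E
```

```text
t 1.05 tcp mixer [-0.1501  0.1361  0.2148] rot [-0.31   1.57  -0.508] F [-0.12 -0.31 -0.45] w 0.022
```

View pics/wrist1.png

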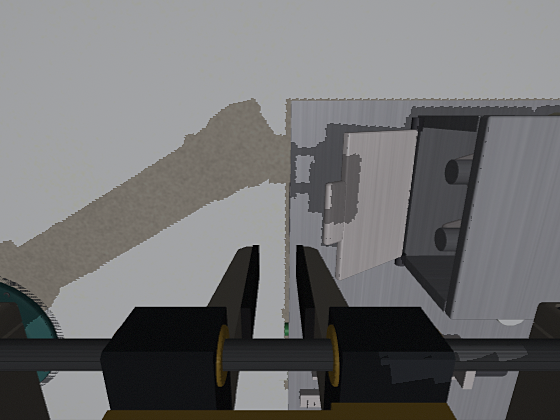

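View pics/c1a.png

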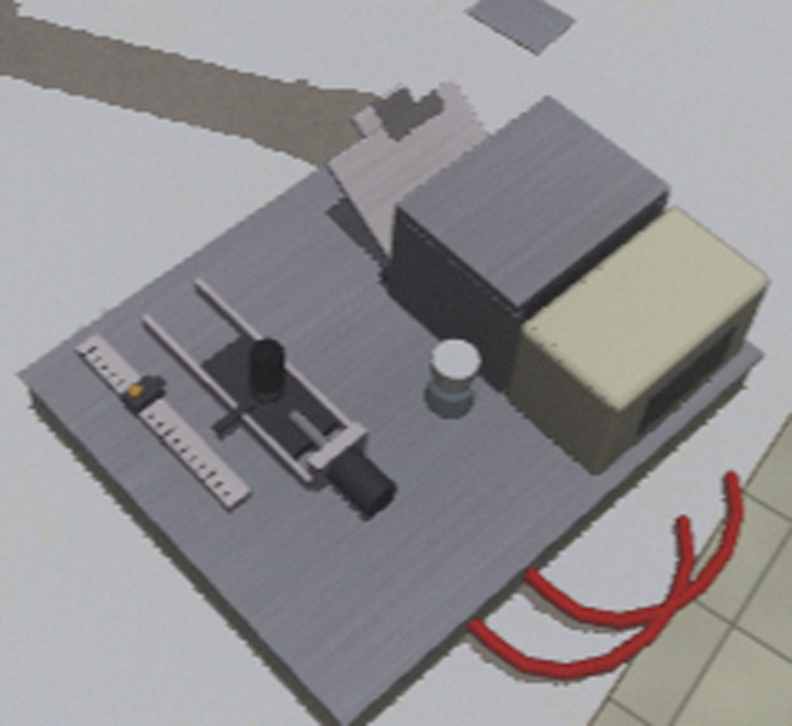

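```bash
python3 - <<'E'
from h import *
w=load('wrist1')
for n,u,v in(('tab far',331,185),('tab mid',329,212),('tab near',327,241),('tab in',345,240),('plate near',345,274),('hinge near',402,256),('plate far',350,138),('a',352,212),('b',400,200)):print(n,tom(pt(w,u,v)).round(4))
s=env.observe()
print(proj(w,s['eef_pos']))
E
python3 -m pendant '[{"travel":[0.174,0,0],"dr":[0,0,0]},{"travel":[0.174,0,0],"dr":[0,0,0]},{"travel":[0,0,0],"dr":[0,0,0]}]'
```

```text
tab far [-0.1039  0.1611  0.1464]
tab mid [-0.1044  0.1361  0.1465]
tab near [-0.1049  0.1079  0.1468]
tab in [-0.0853  0.1039  0.1346]
plate near [-0.0825  0.0661  0.1331]
hinge near [-0.0038  0.0609  0.0801]
plate far [-0.0875  0.2008  0.1356]
a [-0.0796  0.1312  0.1306]
b [-0.018   0.1319  0.0892]
(np.float64(280.94155991556363), np.float64(243.3155213404365))
t: 1.45
eef_pos: [0.4966, 0.1561, 0.1227]
ee_rot: [-2.535, 1.56, -2.738]
contact_force: [-1.2, -0.4, -0.5]
gripper_width: 0.0007
```

```bash
python3 -m pendant '[{"travel":[0,0,0.04],"dr":[0,0,0]},{"travel":[0,0,0.04],"dr":[0,0,0]},{"travel":[0,0,0],"dr":[0,0,0]}]'; python3 -c "
from h import *
st()"
```

```text
t: 1.75
eef_pos: [0.5231, 0.1548, 0.1299]
ee_rot: [0.418, 1.566, 0.215]
contact_force: [0.3, 0.0, -0.3]
gripper_width: 0.0004
t 1.75 tcp mixer [-0.126   0.1359  0.1299] rot [0.418 1.566 0.215] F [ 0.25  0.09 -0.28] w 0.0004
```

```bash
python3 -m pendant '[{"travel":[0.02,0,0.02],"dr":[0,0,0]},{"travel":[-0.032,0,0.024],"dr":[0,0,0]},{"travel":[-0.030,0,0.027],"dr":[0,0,0]},{"travel":[-0.028,0,0.029],"dr":[0,0,0]},{"travel":[-0.025,0,0.031],"dr":[0,0,0]},{"travel":[-0.023,0,0.033],"dr":[0,0,0]},{"travel":[-0.02,0,0.035],"dr":[0,0,0]}]'; python3 -c "
from h import *
st();snap('wrist','wrist2');st()"
```

```text
t: 2.45
eef_pos: [0.5691, 0.1453, 0.1629]
ee_rot: [0.426, 1.57, 0.226]
contact_force: [-0.4, 0.3, 0.1]
gripper_width: 0.0007
t 2.45 tcp mixer [-0.079   0.1357  0.1629] rot [0.426 1.57  0.226] F [-0.4   0.21  0.13] w 0.0007
t 2.5 tcp mixer [-0.0771  0.1356  0.1636] rot [0.292 1.568 0.09 ] F [ 1.5  -0.61  0.15] w -0.0001
```

View pics/wrist2.png

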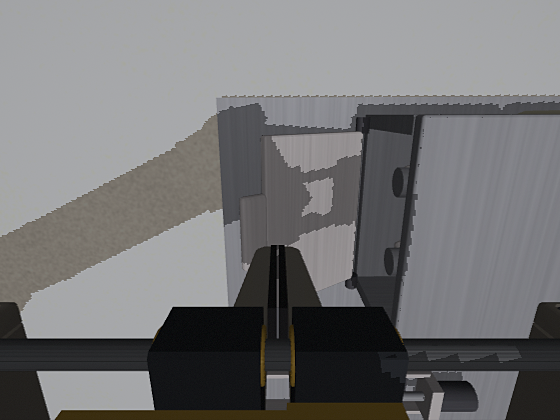

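```bash
python3 - <<'E'
from h import *
w=load('wrist2')
for n,u,v in(('tab',245,212),('tabnear',245,260),('in',275,200),('b',340,220)):print(n,tom(pt(w,u,v)).round(4))
# finger profile: depth along row near the tip
for v in (250,262,275,290):
    P=[tom(pt(w,u,v)) for u in range(235,322,5)]
    print(v,[(round(p[0]*1e3),round(p[2]*1e3)) for p in P])
E
```

```text
tab [-0.1037  0.152   0.1464]
tabnear [-0.1049  0.1133  0.1462]
in [-0.0819  0.1573  0.1326]
b [-0.0226  0.1274  0.0929]
250 [(-125, 59), (-120, 59), (-105, 146), (-101, 145), (-97, 141), (-90, 198), (-87, 198), (-84, 199), (-81, 199), (-79, 200), (-76, 198), (-73, 198), (-70, 198), (-61, 118), (-56, 116), (-51, 112), (-47, 109), (-41, 104)]
262 [(-126, 59), (-120, 60), (-105, 146), (-101, 146), (-92, 214), (-89, 214), (-87, 214), (-84, 215), (-81, 215), (-79, 215), (-76, 215), (-73, 214), (-71, 214), (-68, 215), (-56, 115), (-51, 111), (-46, 108), (-41, 106)]
275 [(-126, 60), (-121, 60), (-115, 60), (-93, 229), (-91, 228), (-88, 229), (-86, 229), (-84, 229), (-81, 230), (-79, 229), (-76, 229), (-74, 229), (-72, 229), (-69, 229), (-67, 231), (-51, 112), (-45, 107), (-40, 103)]
290 [(-127, 61), (-97, 242), (-94, 242), (-92, 243), (-90, 243), (-88, 243), (-85, 244), (-83, 242), (-81, 242), (-79, 242), (-77, 242), (-75, 244), (-72, 243), (-70, 243), (-68, 244), (-66, 242), (-64, 244), (-40, 103)]
```

```bash
python3 -m pendant '[{"travel":[0,0,-0.14],"dr":[0,0,0]},{"travel":[0,0,-0.14],"dr":[0,0,0]},{"travel":[0.11,0,0],"dr":[0,0,0]},{"travel":[0.11,0,0],"dr":[0,0,0]},{"travel":[0,0,0],"dr":[0,0,0]},{"travel":[0,0,0.05],"dr":[0,0,0]},{"travel":[0,0,0.05],"dr":[0,0,0]},{"travel":[0,0,0],"dr":[0,0,0]}]'; python3 -c "
from h import *
st();"
```

```text
t: 3.3
eef_pos: [0.5275, 0.1538, 0.1085]
ee_rot: [0.391, 1.567, 0.189]
contact_force: [-0.1, -0.8, 0.2]
gripper_width: 0.0005
t 3.3 tcp mixer [-0.1215  0.1357  0.1085] rot [0.391 1.567 0.189] F [ 0.03 -0.86  0.21] w 0.0005
```

```bash
python3 -m pendant '[{"travel":[0,0,0.02],"dr":[0,0,0]},{"travel":[0,0,0.02],"dr":[0,0,0]},{"travel":[-0.016,0,0.016],"dr":[0,0,0]},{"travel":[-0.030,0,0.025],"dr":[0,0,0]}]'; python3 -c "
from h import *
st();snap('wrist','wrist3')"
```

```text
t: 3.7
eef_pos: [0.5346, 0.1522, 0.1173]
ee_rot: [-2.901, 1.552, -3.098]
contact_force: [-20.3, 2.1, 12.9]
gripper_width: 0.0002
t 3.7 tcp mixer [-0.1143  0.1356  0.1173] rot [-2.901  1.552 -3.098] F [-20.27  -2.01  12.89] w 0.0002
```

View pics/wrist3.png

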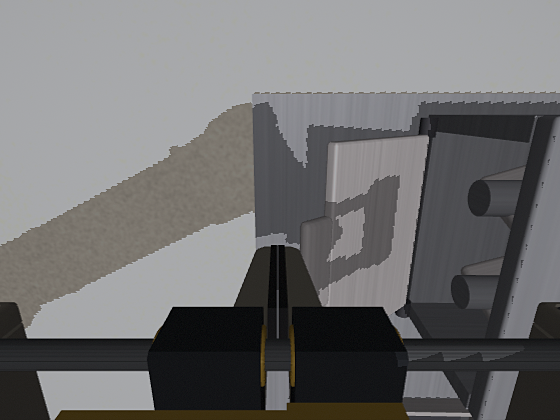

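```bash
python3 -m pendant '[{"travel":[-0.03,0,-0.012],"dr":[0,0,0]},{"travel":[-0.03,0,0.008],"dr":[0,0,0]},{"travel":[0,0,0],"dr":[0,0,0]}]'; python3 -c "
from h import *
st();snap('wrist','wrist4')
w=load('wrist4')
for n,u,v in(('tab',310,225),('tab',320,225),('in',355,200),('b',410,220)):print(n,tom(pt(w,u,v)).round(4))"
```

```text
t: 4.05
eef_pos: [0.5451, 0.1505, 0.1354]
ee_rot: [0.406, 1.567, 0.205]
contact_force: [-0.0, -0.2, 0.6]
gripper_width: 0.0007
t 4.05 tcp mixer [-0.1036  0.136   0.1354] rot [0.406 1.567 0.205] F [ 0.   -0.16  0.57] w 0.0007
tab [-0.0839  0.1531  0.1491]
tab [-0.0764  0.1504  0.1416]
in [-0.0481  0.1609  0.1173]
b [0.015  0.1294 0.0708]
```

View pics/wrist4.png

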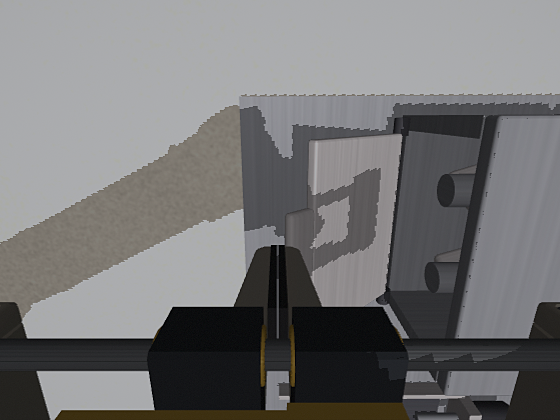

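```bash
cat >> h.py <<'E'
def flap(fn,us,vs,th0=None):
    w=load(fn);P=np.array([tom(pt(w,u,v)) for u in us for v in vs])
    A=np.c_[P[:,2],np.ones(len(P))];k,res,_,_=np.linalg.lstsq(A,P[:,0],rcond=None)
    print('flap angle',np.arctan(-k[0]).round(3),'x at hinge z',(k[0]*.075+k[1]).round(4),'resid',np.abs(A@k-P[:,0]).max().round(4),'edge',(-.125*np.sin(np.arctan(-k[0]))).round(3))
E
python3 -c "
from h import *
flap('wrist1',range(355,396,8),range(150,250,10))
flap('wrist4',range(320,380,8),range(150,260,10))
st()"
```

```text
flap angle 0.405 x at hinge z -0.0358 resid 0.0303 edge -0.049
flap angle 0.865 x at hinge z 0.0019 resid 0.0013 edge -0.095
t 4.1 tcp mixer [-0.1041  0.1358  0.1347] rot [0.388 1.568 0.187] F [ 0.11 -0.    1.1 ] w 0.0005
```

```bash
python3 -m pendant '[{"travel":[0.03,0,-0.06],"dr":[0,0,0]},{"travel":[0,0,0],"dr":[0,-0.0926,0]},{"travel":[0,0,0],"dr":[0,-0.0926,0]},{"travel":[0,0,0],"dr":[0,-0.0926,0]},{"travel":[0,0,0],"dr":[0,0,0]},{"travel":[0,0,0],"dr":[0,0,0]}]'; python3 -c "
from h import *
st();s=env.observe();print((M.T@Rn.from_euler('xyz',s['ee_rot']).as_matrix()).round(3))"
```

```text
t: 4.7
eef_pos: [0.53, 0.1509, 0.1262]
ee_rot: [-0.025, 1.184, -0.228]
contact_force: [1.0, -0.7, 1.0]
gripper_width: 0.0006
t 4.7 tcp mixer [-0.1185  0.1334  0.1262] rot [-0.025  1.184 -0.228] F [ 1.17 -0.51  0.99] w 0.0006
[[ 0.377  0.004  0.926]
 [-0.01   1.    -0.001]
 [-0.926 -0.009  0.377]]
```

```bash
python3 -m pendant '[{"travel":[0.017,0,0.042],"dr":[0,0,0]},{"travel":[0.017,0,0.042],"dr":[0,0,0]},{"travel":[-0.017,0,0.036],"dr":[0,0,0]},{"travel":[-0.014,0,0.0375],"dr":[0,0,0]},{"travel":[-0.011,0,0.0385],"dr":[0,0,0]},{"travel":[-0.008,0,0.039],"dr":[0,0,0]}]'; python3 -c "
from h import *
st();snap('wrist','wrist5')"
```

```text
t: 5.3
eef_pos: [0.5828, 0.1387, 0.1525]
ee_rot: [-0.024, 1.183, -0.23]
contact_force: [-0.1, 0.3, 0.2]
gripper_width: 0.0006
t 5.3 tcp mixer [-0.0643  0.132   0.1525] rot [-0.024  1.183 -0.23 ] F [-0.17  0.28  0.21] w 0.0006
```

View pics/wrist5.png

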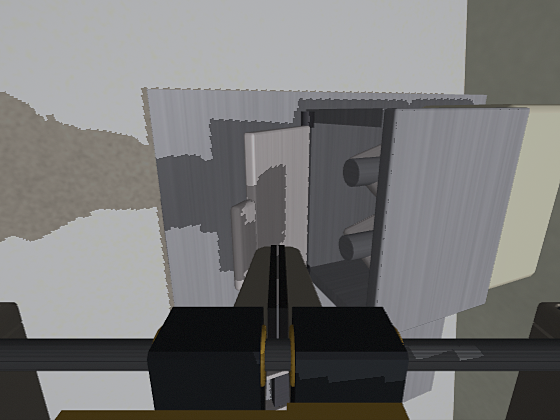

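```bash
python3 -c "
from h import *
st();flap('wrist5',range(262,300,6),range(150,230,10))
w=load('wrist5')
for n,u,v in(('tab',238,225),('tab',238,275),('tab',242,225),('in',255,200),('b',300,220)):print(n,tom(pt(w,u,v)).round(4))"
```

```text
t 5.35 tcp mixer [-0.0626  0.1323  0.1537] rot [-0.021  1.18  -0.227] F [1.67 0.66 1.09] w 0.0005
flap angle 0.84 x at hinge z 0.0019 resid 0.0009 edge -0.093
tab [-0.095   0.1514  0.1607]
tab [-0.0959  0.1156  0.1584]
tab [-0.0918  0.15    0.1582]
in [-0.0787  0.1617  0.1457]
b [-0.019   0.1222  0.094 ]
```

```bash
python3 -c "
from h import *
w=load('wrist2')
s=env.observe()
T=np.array([-.0780,.1357,.1632])
for u in (272,285):
  for v in (238,242,245,247,249,252,258,270,290): print(u,v,((tom(pt(w,u,v))-T)*1e3).round(1), w['p'][v,u])
snap('side','side5');snap('scene','scene5');crop('scene5',240,80,400,240,4.5,'c5a');crop('side5',200,80,380,240,4,'s5a');st()
"
```

```text
272 238 [ -6.3  -9.4 -29.5] [93 89 90]
272 242 [ -6.4 -13.6 -31.3] [93 89 90]
272 245 [-5.2 10.7 30.4] [0 0 0]
272 247 [-5.2 10.6 33. ] [ 8 11 10]
272 249 [-5.1 10.7 36.1] [7 7 9]
272 252 [-5.1 10.9 40.4] [9 8 7]
272 258 [-4.9 10.3 46.9] [8 6 8]
272 270 [-4.7 10.9 61.5] [ 7  9 10]
272 290 [-4.4 10.3 78.9] [7 7 7]
285 238 [  4.2 -12.3 -36.6] [92 90 90]
285 242 [  4.2 -15.6 -36.1] [92 90 91]
285 245 [  4.2 -18.3 -36.1] [173 169 170]
285 247 [ 2.5  9.1 29.7] [40 38 34]
285 249 [ 2.4  9.4 33.1] [40 37 36]
285 252 [ 2.3  9.2 36.8] [29 29 25]
285 258 [ 2.1 10.3 47. ] [27 24 24]
285 270 [ 1.8 10.1 60.1] [10 10 11]
285 290 [ 1.3 10.4 79. ] [6 6 8]
t 5.45 tcp mixer [-0.0648  0.1322  0.1522] rot [-0.024  1.182 -0.229] F [ 0.01  0.1  -0.72] w 0.0008
```

View pics/c5a.png

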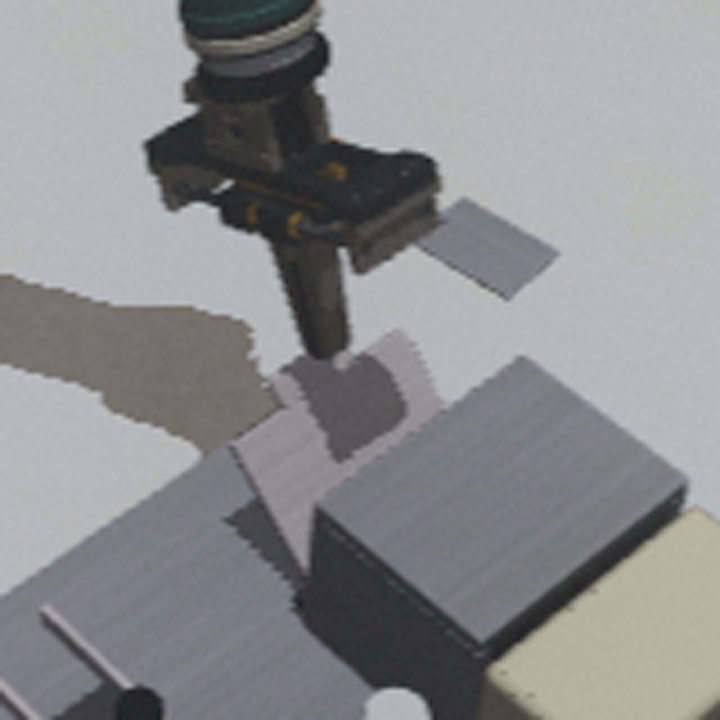

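View pics/s5a.png

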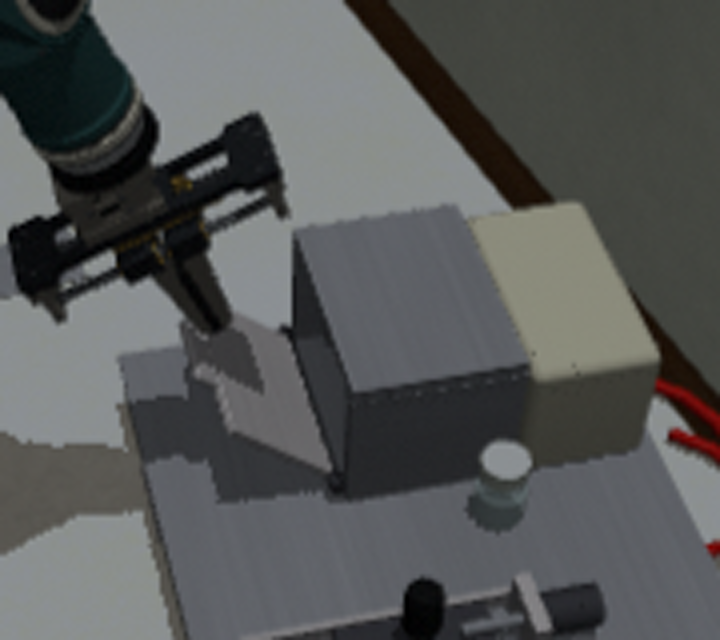

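```bash
python3 -c "
from h import *
s=env.observe();T=s['eef_pos'];R=Rn.from_euler('xyz',s['ee_rot']).as_matrix()
for fn in('scene5','side5'):
  w=load(fn);print(fn,[np.round(proj(w,T-R[:,0]*k),1) for k in(0,.01,.02,.03)])
w=load('scene5')
for v in range(152,164,2): print(v,(tom(pt(w,312,v))-tom(T)).round(4))
w=load('side5')
for v in range(150,170,2): print(v,(tom(pt(w,254,v))-tom(T)).round(4))
"
```

```text
scene5 [array([314.7, 166.6]), array([314. , 163.5]), array([313.3, 160.4]), array([312.5, 157.2])]
side5 [array([257. , 167.1]), array([255.7, 165. ]), array([254.4, 162.9]), array([253. , 160.7])]
152 [-0.0067 -0.0088  0.0577]
154 [-0.0052 -0.0098  0.0521]
156 [-0.0076 -0.0064  0.0402]
158 [-0.0032 -0.0105  0.0389]
160 [-0.0211  0.01    0.0021]
162 [-0.0172  0.0065 -0.0003]
150 [-0.0079 -0.0009  0.07  ]
152 [-0.0101 -0.0116  0.0726]
154 [-0.0096 -0.0084  0.062 ]
156 [-0.0103 -0.011   0.0569]
158 [-0.0099 -0.0085  0.0468]
160 [-0.0102 -0.0092  0.0396]
162 [-0.0108 -0.0115  0.0341]
164 [-0.0035  0.0271 -0.0131]
166 [-0.0064  0.013  -0.007 ]
168 [-0.0076  0.0076 -0.0097]
```

```bash
python3 -m pendant '[{"travel":[-0.051,0,-0.098],"dr":[0,0,0]},{"travel":[-0.051,0,-0.098],"dr":[0,0,0]},{"travel":[0.091,0,-0.037],"dr":[0,0,0]},{"travel":[0.091,0,-0.037],"dr":[0,0,0]},{"travel":[0,0,0],"dr":[0,0,0]},{"travel":[0.018,0,0.0445],"dr":[0,0,0]},{"travel":[0.018,0,0.0445],"dr":[0,0,0]},{"travel":[0,0,0],"dr":[0,0,0]}]'; python3 -c "
from h import *
st();"
```

```text
t: 6.25
eef_pos: [0.5525, 0.1453, 0.1088]
ee_rot: [-0.023, 1.182, -0.229]
contact_force: [-0.2, -0.7, 1.1]
gripper_width: 0.0003
t 6.25 tcp mixer [-0.0953  0.1324  0.1088] rot [-0.023  1.182 -0.229] F [-0.06 -0.75  1.08] w 0.0003
```

```bash
python3 -m pendant '[{"travel":[0.012,0,0.030],"dr":[0,0,0]},{"travel":[-0.016,0,0.037],"dr":[0,0,0]},{"travel":[-0.013,0,0.038],"dr":[0,0,0]},{"travel":[-0.010,0,0.039],"dr":[0,0,0]}]'; python3 -c "
from h import *
st();snap('wrist','wrist6');st()"
```

```text
t: 6.65
eef_pos: [0.5808, 0.1395, 0.1279]
ee_rot: [-0.026, 1.184, -0.23]
contact_force: [-3.3, 0.1, -1.1]
gripper_width: 0.0004
t 6.65 tcp mixer [-0.0665  0.1323  0.1279] rot [-0.026  1.184 -0.23 ] F [-3.27 -0.56 -1.12] w 0.0004
t 6.7 tcp mixer [-0.0641  0.1324  0.1293] rot [-0.022  1.181 -0.228] F [-1.03 -1.23  0.35] w 0.0008
```

View pics/wrist6.png

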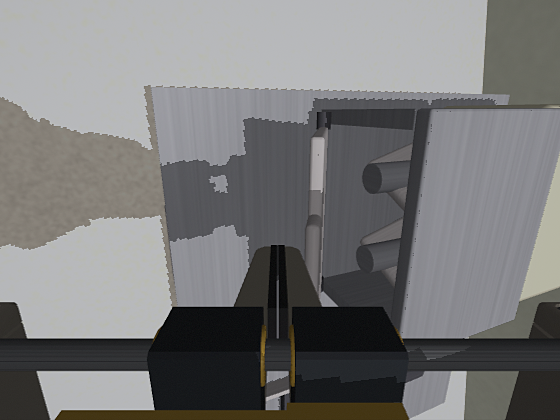

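```bash
python3 -m pendant '[{"travel":[-0.007,0,0.0395],"dr":[0,0,0]},{"travel":[-0.004,0,0.04],"dr":[0,0,0]},{"travel":[0,0,0.04],"dr":[0,0,0]},{"travel":[0.003,0,0.04],"dr":[0,0,0]},{"travel":[0.009,0,0.038],"dr":[0,0,0]},{"travel":[0.009,0,0.02],"dr":[0,0,0]}]'; python3 -c "
from h import *
st();snap('wrist','wrist7');st()"
```

```text
t: 7.3
eef_pos: [0.6332, 0.1288, 0.1467]
ee_rot: [-0.023, 1.182, -0.228]
contact_force: [-2.8, 0.6, 2.4]
gripper_width: 0.0002
t 7.3 tcp mixer [-0.0129  0.1322  0.1467] rot [-0.023  1.182 -0.228] F [-2.9   0.02  2.42] w 0.0002
t 7.35 tcp mixer [-0.0125  0.132   0.1465] rot [-0.023  1.181 -0.229] F [ 1.32  0.49 -0.6 ] w 0.0005
```

View pics/wrist7.png

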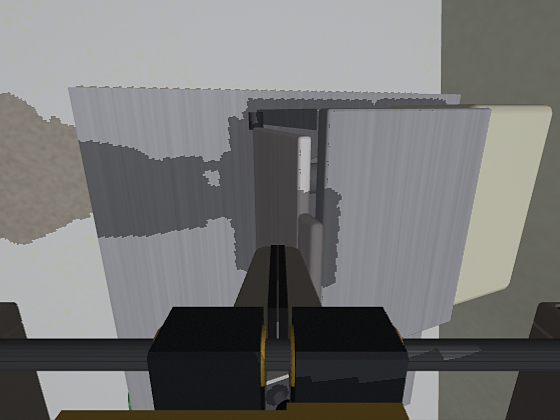

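```bash
python3 -m pendant '[{"travel":[0.009,0,0.022],"dr":[0,0,0]},{"travel":[0.009,0,0.022],"dr":[0,0,0]},{"travel":[0.006,0,0.015],"dr":[0,0,0]},{"travel":[0,0,0],"dr":[0,0,0]}]'; python3 -c "
from h import *
st();snap('wrist','wrist8');st()"
```

```text
t: 7.75
eef_pos: [0.6409, 0.1271, 0.145]
ee_rot: [-0.036, 1.193, -0.24]
contact_force: [-31.3, 3.5, 23.0]
gripper_width: 0.0005
t 7.75 tcp mixer [-0.005   0.1321  0.145 ] rot [-0.036  1.193 -0.24 ] F [-31.32  -2.79  23.03] w 0.0005
t 7.8 tcp mixer [-0.005   0.1321  0.145 ] rot [-0.036  1.193 -0.239] F [-30.28  -4.04  22.31] w 0.0004
```

View pics/wrist8.png

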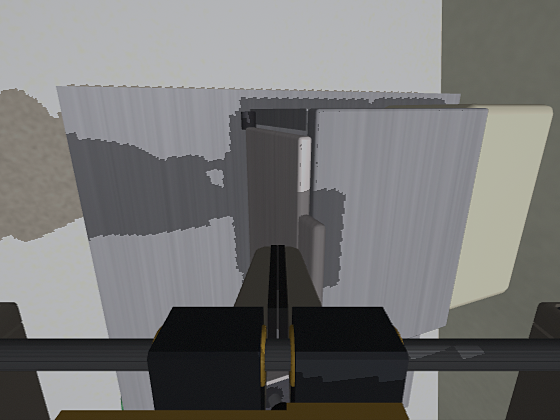

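```bash
python3 -c "
from h import *
w=load('wrist8')
for n,u,v in(('plate top L',300,160),('plate top',304,160),('plate top R',309,160),('tab top',312,228),('tabtop',318,228),('chamber',319,160),('face',270,160),('face',255,180),('face',265,220)):print(n,tom(pt(w,u,v)).round(4))
flap('wrist8',range(255,295,6),range(150,235,10))
crop('wrist8',220,90,360,300,3.5,'w8a')"
```

```text
plate top L [-0.0065  0.1936  0.1788]
plate top [-0.0047  0.1937  0.18  ]
plate top R [-0.0018  0.1935  0.1802]
tab top [-0.0071  0.1608  0.1961]
tabtop [-0.0051  0.1615  0.1988]
chamber [0.0047 0.193  0.1796]
face [-0.0081  0.1876  0.1366]
face [-0.0079  0.167   0.102 ]
face [-0.008   0.1414  0.1245]
flap angle 0.25 x at hinge z 0.0076 resid 0.0217 edge -0.031
```

View pics/w8a.png

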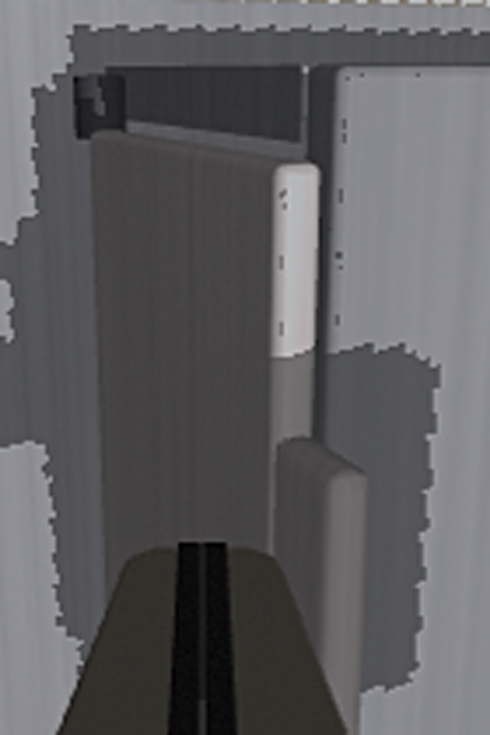

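```bash
python3 -m pendant '[{"travel":[-0.06,0,-0.148],"dr":[0,0,0]},{"travel":[-0.139,0,0.0566],"dr":[0,0,0]},{"travel":[-0.139,0,0.0566],"dr":[0,0,0]},{"travel":[0,-0.181,0],"dr":[0,0.0823,0]},{"travel":[0,-0.181,0],"dr":[0,0.0823,0]},{"travel":[0,-0.181,0],"dr":[0,0.0823,0]},{"travel":[0,-0.181,0],"dr":[0,0,0]},{"travel":[0,-0.181,0],"dr":[0,0,0]},{"travel":[0,-0.181,0],"dr":[0,0,0]},{"travel":[0,-0.181,0],"dr":[0,0,0]},{"travel":[0,-0.181,0],"dr":[0,0,0]},{"travel":[0,0,0],"dr":[0,0,0]}]'; python3 -c "
from h import *
st();s=env.observe();print((M.T@Rn.from_euler('xyz',s['ee_rot']).as_matrix()).round(3))"
```

```text
t: 9.0
eef_pos: [0.5324, -0.224, 0.2252]
ee_rot: [-0.814, 1.548, -1.034]
contact_force: [-0.8, 0.0, -0.2]
gripper_width: 0.0006
t 9.0 tcp mixer [-0.0417 -0.2335  0.2252] rot [-0.814  1.548 -1.034] F [-0.77 -0.13 -0.24] w 0.0006
[[ 0.016  0.019  1.   ]
 [-0.017  1.    -0.019]
 [-1.    -0.017  0.016]]
```

```bash
python3 -m pendant '[{"travel":[0.19,0,0.06],"dr":[0,0,0]},{"travel":[0.19,0,0.06],"dr":[0,0,0]},{"travel":[0,0,0],"dr":[0,0,0]},{"travel":[0,0,0],"dr":[0,0,0]},{"travel":[0,0,0],"dr":[0,0,0]}]' 0 20; python3 -c "
from h import *
st();snap('wrist','wrist9');st();snap('scene','scene9');crop('scene9',190,130,430,350,3.3,'c9a');crop('wrist9',110,50,390,260,2.8,'w9a')"
```

```text
t: 9.5
eef_pos: [0.5664, -0.2233, 0.1328]
ee_rot: [-0.606, 1.548, -0.813]
contact_force: [-0.2, 0.0, 1.0]
gripper_width: 0.0383
t 9.5 tcp mixer [-0.0084 -0.226   0.1328] rot [-0.606  1.548 -0.813] F [-0.22  0.01  0.96] w 0.0383
t 9.55 tcp mixer [-0.0082 -0.2261  0.1333] rot [-0.58   1.547 -0.788] F [-0.29 -0.61  0.13] w 0.0424
```

View pics/wrist9.png

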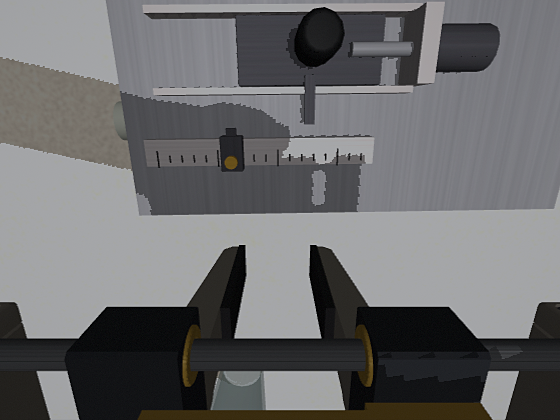

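View pics/c9a.png

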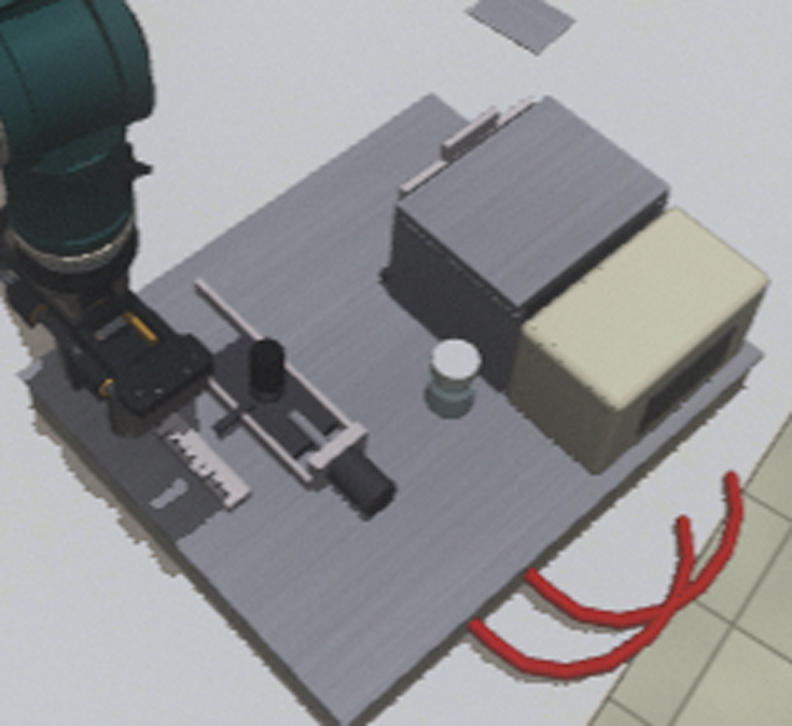

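View pics/w9a.png

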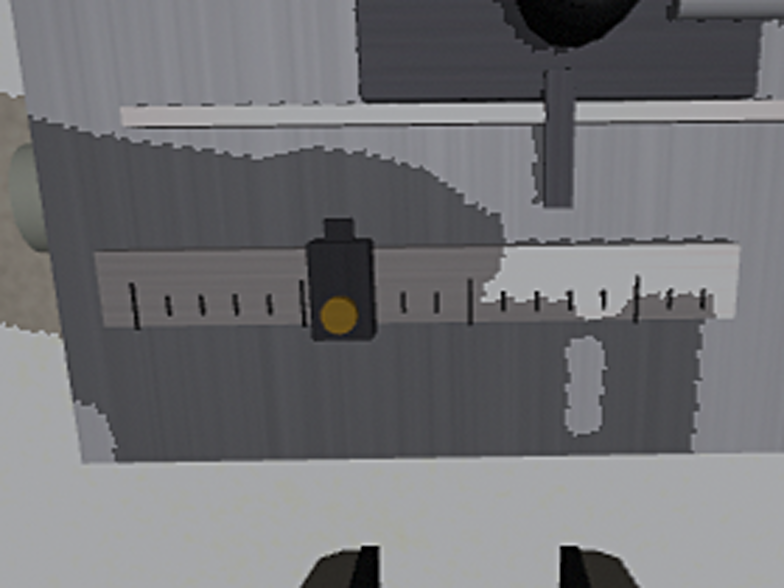

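```bash
python3 -c "
from h import *
w=load('wrist9')
f=lambda x,y:(110+x/2.8,50+y/2.8)
for n,x,y in(('index end',558.5,202),('index base',559.5,80),('mark end',339.5,222),('mark end+',339.5,230),('block',341,270),('screw',339,315),('rail L',130,116),('rail R',720,112),('bar L',100,290),('bar R',735,285)):
  u,v=f(x,y);print(n,tom(pt(w,u,v)).round(4))
for n,u,v in(('knob',322,33),('knob',318,40),('plate',270,40)):print(n,tom(pt(w,u,v)).round(4))
for h in(.072,.076,.080):
  a=tom(pz(w,*f(558.5,205),h));b=tom(pz(w,*f(339.5,220),h));print(h,a.round(4),b.round(4),(a-b).round(4))
a=pz(w,*f(125,126),.07);b=pz(w,*f(700,125),.07);d=b-a;print('rail yaw',np.arctan2(d[1],d[0]))
a=pz(w,*f(85,463),.06);b=pz(w,*f(784,453),.06);d=b-a;print('edge yaw',np.arctan2(d[1],d[0]))
# knob top centre by dark mask at depth height
T=[(tom(pt(w,u,v))) for u in range(285,350,1) for v in range(2,75)]
T=np.array(T);k=T[(T[:,2]>.129)&(T[:,2]<.14)];print('knob top',len(k),k.min(0).round(4),k.max(0).round(4),np.median(k,0).round(4))
"
```

```text
index end [ 0.0172 -0.1484  0.0791]
index base [ 0.017  -0.1166  0.0771]
mark end [-0.044  -0.1531  0.0804]
mark end+ [-0.0443 -0.1554  0.0791]
block [-0.0442 -0.1663  0.0809]
screw [-0.0446 -0.178   0.0876]
rail L [-0.1001 -0.1249  0.076 ]
rail R [ 0.0622 -0.1249  0.074 ]
bar L [-0.1175 -0.1727  0.069 ]
bar R [ 0.0716 -0.173   0.0708]
knob [ 0.0169 -0.0977  0.1331]
knob [ 0.0146 -0.1013  0.1337]
plate [-0.0128 -0.0898  0.0739]
0.072 [ 0.0181 -0.1494  0.072 ] [-0.0451 -0.1531  0.072 ] [0.0632 0.0036 0.    ]
0.076 [ 0.0176 -0.1493  0.076 ] [-0.0445 -0.1528  0.076 ] [0.0622 0.0036 0.    ]
0.08 [ 0.0172 -0.1491  0.08  ] [-0.044  -0.1526  0.08  ] [0.0612 0.0035 0.    ]
rail yaw -0.2056153813328082
edge yaw -0.19891080138949985
knob top 1777 [ 0.0039 -0.1101  0.129 ] [ 0.03   -0.0838  0.1361] [ 0.0165 -0.0974  0.1333]
```

```bash
python3 -m pendant '[{"travel":[-0.168,0,0],"dr":[-0.012,0.010,0.011]},{"travel":[0,0.171,0.0337],"dr":[0,0,0]},{"travel":[0,0.171,0.0337],"dr":[0,0,0]},{"travel":[0,0.171,0.0337],"dr":[0,0,0]},{"travel":[0,0,0],"dr":[0,0,0]},{"travel":[0,0,0],"dr":[0,0,0]},{"travel":[0,0,0],"dr":[0,0,0]}]' -0.3 20; python3 -c "
from h import *
st();s=env.observe();print((M.T@Rn.from_euler('xyz',s['ee_rot']).as_matrix()).round(3))"
```

```text
t: 10.3
eef_pos: [0.6136, -0.1025, 0.1743]
ee_rot: [1.298, 1.567, 1.108]
contact_force: [-0.7, -1.0, 0.2]
gripper_width: 0.0596
t 10.3 tcp mixer [ 0.0138 -0.0983  0.1743] rot [1.298 1.567 1.108] F [-0.5  -1.16  0.17] w 0.0596
[[ 0.001 -0.01   1.   ]
 [ 0.004  1.     0.01 ]
 [-1.     0.004  0.001]]
```

```bash
python3 -m pendant '[{"travel":[0.17,0.003,0.012],"dr":[0,0,0]},{"travel":[0.17,0,0],"dr":[0,0,0]},{"travel":[0,0,0],"dr":[0,0,0]},{"travel":[0,0,0],"dr":[0,0,0]}]'; python3 -c "
from h import *
st();snap('side','side10');snap('wrist','wrist10');crop('side10',230,120,400,300,4,'s10a')"
```

```text
t: 10.7
eef_pos: [0.6164, -0.1019, 0.0885]
ee_rot: [1.914, 1.566, 1.723]
contact_force: [1.5, -0.4, 0.3]
gripper_width: 0.0597
t 10.7 tcp mixer [ 0.0164 -0.0972  0.0885] rot [1.914 1.566 1.723] F [ 1.55 -0.07  0.34] w 0.0597
```

View pics/s10a.png

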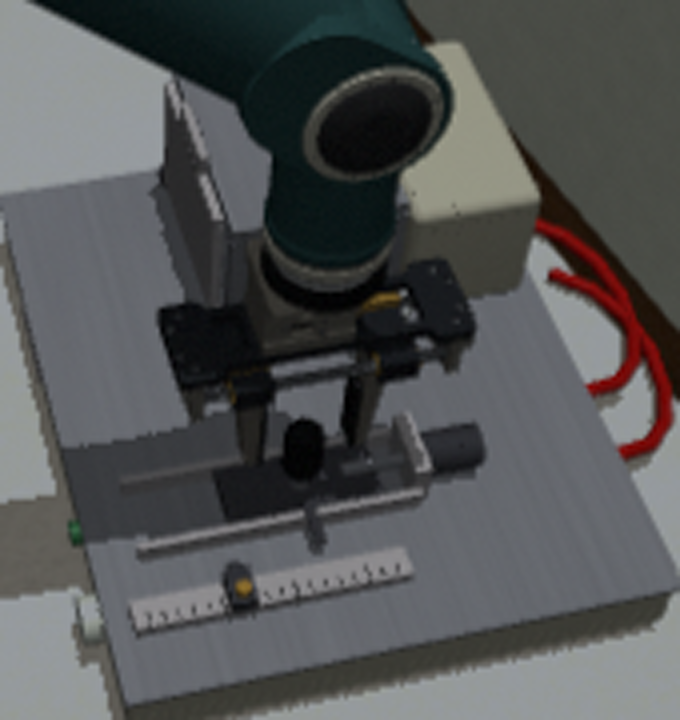

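View pics/wrist10.png

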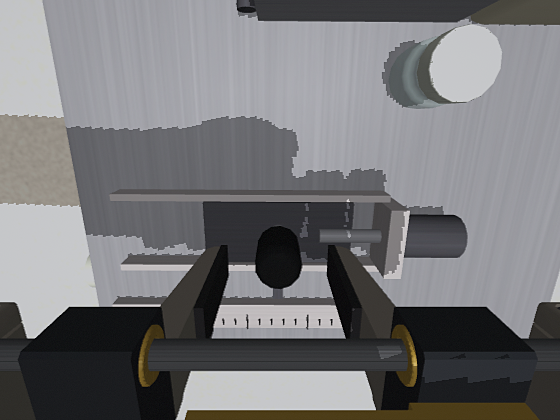

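```bash
python3 -c "
from h import *
w=load('side10')
for x,y in((250,440),(250,452),(250,458),(250,464),(355,435),(355,444),(300,470),(300,430)):
  print(x,y,tom(pt(w,230+x/4,120+y/4)).round(4))
w=load('wrist10')
for u,v in((215,250),(220,248),(335,250),(278,232),(278,270)): print(u,v,tom(pt(w,u,v)).round(4))
st()"; python3 -m pendant '[{"travel":[0.03,0,0],"dr":[0,0,0]},{"travel":[0.03,0,0],"dr":[0,0,0]},{"travel":[0.02,0,0],"dr":[0,0,0]},{"travel":[0,0,0],"dr":[0,0,0]}]'
```

```text
250 440 [-0.0227 -0.1081  0.1483]
250 452 [-0.0223 -0.1088  0.1359]
250 458 [-0.0223 -0.1098  0.1305]
250 464 [-0.0211 -0.1073  0.1201]
355 435 [ 0.051  -0.1067  0.1297]
355 444 [ 0.0504 -0.1101  0.1244]
300 470 [ 0.0125 -0.1128  0.1102]
300 430 [ 0.0148 -0.0986  0.1355]
215 250 [-0.0194 -0.0874  0.1257]
220 248 [-0.0167 -0.0867  0.1246]
335 250 [ 0.0494 -0.0863  0.1269]
278 232 [ 0.0169 -0.083   0.1075]
278 270 [ 0.0169 -0.0957  0.1336]
t 10.8 tcp mixer [ 0.0182 -0.0965  0.0905] rot [1.002 1.565 0.811] F [ 0.02  0.58 -0.05] w 0.0596
t: 11.2
eef_pos: [0.616, -0.1002, 0.067]
ee_rot: [2.076, 1.566, 1.887]
contact_force: [-0.1, 0.4, -0.5]
gripper_width: 0.0599
```

```bash
python3 -m pendant '[{"travel":[0,0,0],"dr":[0,0,0]},{"travel":[0,0,0],"dr":[0,0,0]},{"travel":[0,0,0],"dr":[0,0,0]},{"travel":[0,0,0],"dr":[0,0,0]},{"travel":[0,0,0],"dr":[0,0,0]}]' 1 40; python3 -c "
from h import *
st();s=env.observe();print((M.T@Rn.from_euler('xyz',s['ee_rot']).as_matrix()).round(3));snap('side','side11');crop('side11',230,120,400,300,4,'s11a')"
```

```text
t: 11.7
eef_pos: [0.6177, -0.1005, 0.0681]
ee_rot: [1.309, 1.566, 1.12]
contact_force: [2.7, -0.9, -1.5]
gripper_width: 0.027
t 11.7 tcp mixer [ 0.0174 -0.0955  0.0681] rot [1.309 1.566 1.12 ] F [ 2.78 -0.32 -1.53] w 0.027
[[ 0.001 -0.011  1.   ]
 [ 0.005  1.     0.011]
 [-1.     0.005  0.001]]
```

View pics/s11a.png

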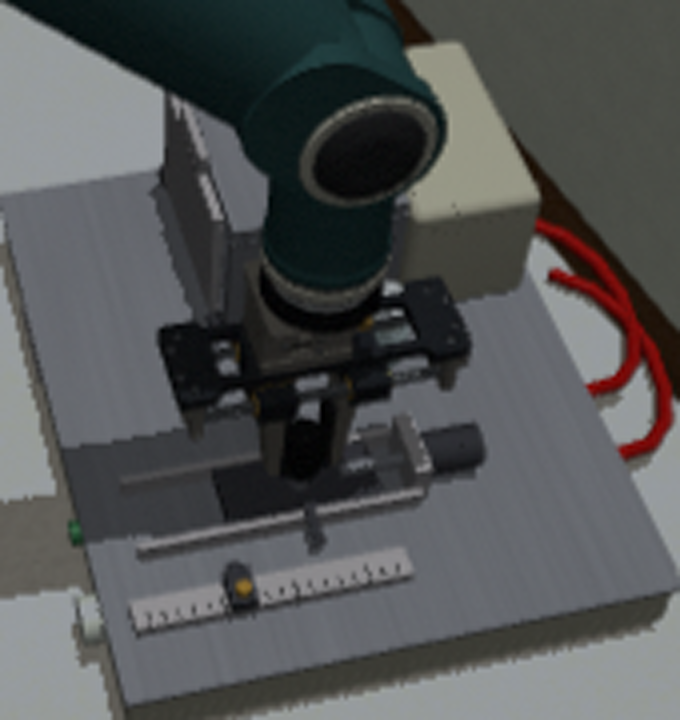

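```bash
python3 -m pendant '[{"travel":[0,0.0004,-0.029],"dr":[0,0,0]},{"travel":[0,0.0004,-0.029],"dr":[0,0,0]},{"travel":[0,0.0004,-0.029],"dr":[0,0,0]},{"travel":[0,0.0004,-0.029],"dr":[0,0,0]},{"travel":[0,0.0004,-0.029],"dr":[0,0,0]},{"travel":[0,0.0004,-0.029],"dr":[0,0,0]},{"travel":[0,0.0004,-0.029],"dr":[0,0,0]},{"travel":[0,0.0004,-0.029],"dr":[0,0,0]},{"travel":[0,0,0],"dr":[0,0,0]},{"travel":[0,0,0],"dr":[0,0,0]},{"travel":[0,0,0],"dr":[0,0,0]}]'; python3 -c "
from h import *
st();snap('side','side12');crop('side12',230,180,350,300,6,'s12a');st()"
```

```text
t: 12.85
eef_pos: [0.5612, -0.0892, 0.0681]
ee_rot: [1.044, 1.566, 0.855]
contact_force: [7.3, -2.5, -6.1]
gripper_width: 0.0268
t 12.85 tcp mixer [-0.0402 -0.0957  0.0681] rot [1.044 1.566 0.855] F [ 7.64 -1.   -6.15] w 0.0268
t 12.9 tcp mixer [-0.0401 -0.0957  0.0681] rot [1.034 1.566 0.845] F [ 7.34 -1.22 -5.74] w 0.0273
```

View pics/s12a.png

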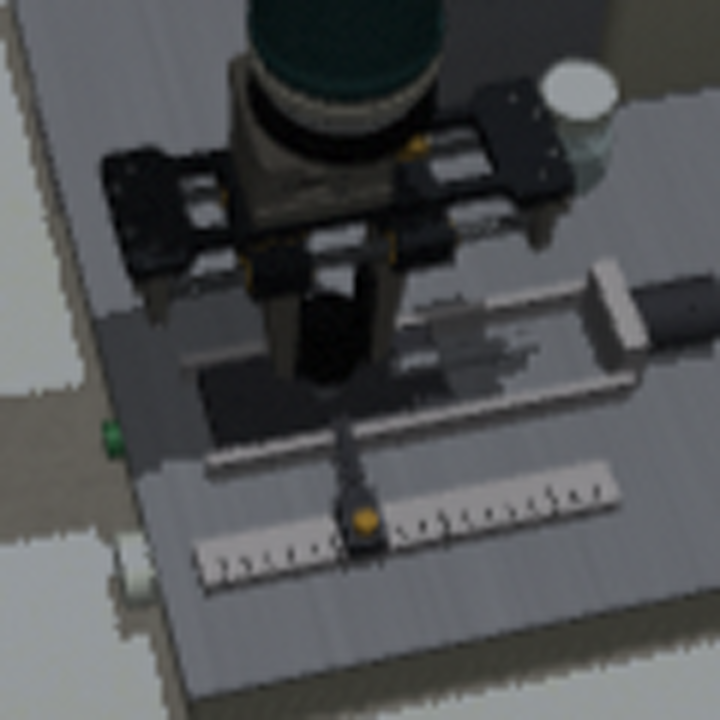

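```bash
python3 -m pendant '[{"travel":[0,0,-0.0075],"dr":[0,0,0]},{"travel":[0,0,-0.0075],"dr":[0,0,0]},{"travel":[0,0,0],"dr":[0,0,0]},{"travel":[0,0,0],"dr":[0,0,0]},{"travel":[0,0,0],"dr":[0,0,0]}]'; python3 -c "
from h import *
st();snap('side','side13');snap('scene','scene13');snap('wrist','wrist13');crop('side13',260,225,320,285,10,'s13a');crop('scene13',190,200,290,280,7,'c13a');st()"
```

```text
t: 13.4
eef_pos: [0.5577, -0.0885, 0.0681]
ee_rot: [1.016, 1.566, 0.827]
contact_force: [8.2, -2.8, -5.9]
gripper_width: 0.0267
t 13.4 tcp mixer [-0.0438 -0.0957  0.0681] rot [1.016 1.566 0.827] F [ 8.57 -1.15 -5.86] w 0.0267
t 13.55 tcp mixer [-0.0437 -0.0957  0.0681] rot [1.013 1.566 0.824] F [ 7.12 -0.68 -5.64] w 0.027
```

View pics/s13a.png

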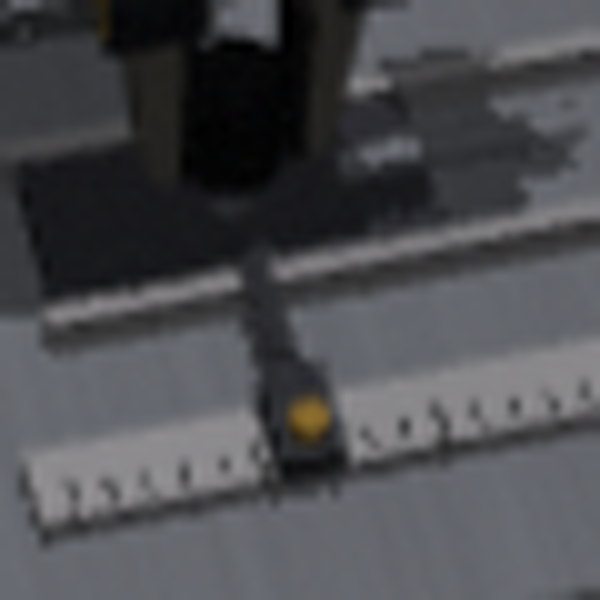

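View pics/c13a.png

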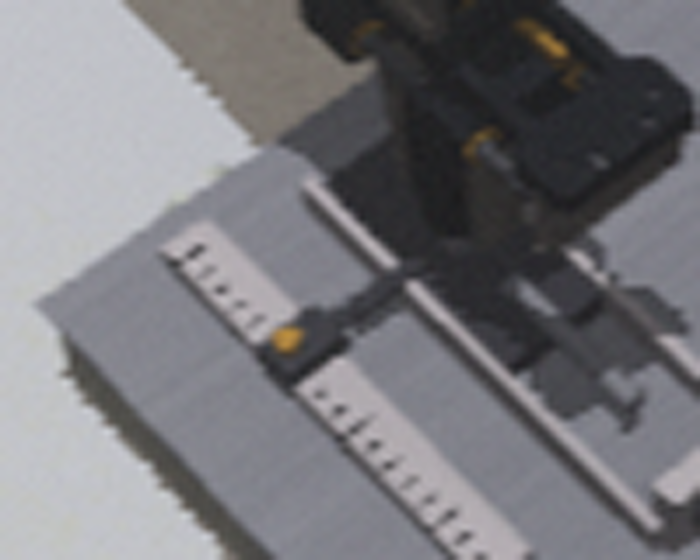

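View pics/wrist13.png

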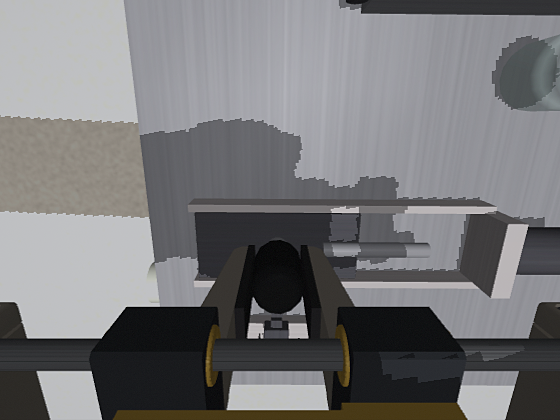

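```bash
python3 -c "
from h import *
crop('wrist13',235,300,320,345,9,'w13a')
w=load('wrist13')
for v in (250,290,305):
  pass
for n,u,v in(('front edge',197,230),('front edge',197,260)):print(n,tom(pz(w,u,v,.074)).round(4))
for fn,u,v in (('wrist9',236.5,40),('wrist9',237,70),('wrist10',204,215),('wrist10',204,245)):
  print(fn,tom(pz(load(fn),u,v,.074)).round(4))
"
```

```text
front edge [-0.0985 -0.0855  0.074 ]
front edge [-0.0999 -0.1075  0.074 ]
wrist9 [-0.0375 -0.0897  0.074 ]
wrist9 [-0.0381 -0.11    0.074 ]
wrist10 [-0.0371 -0.083   0.074 ]
wrist10 [-0.0385 -0.1067  0.074 ]
```

View pics/w13a.png

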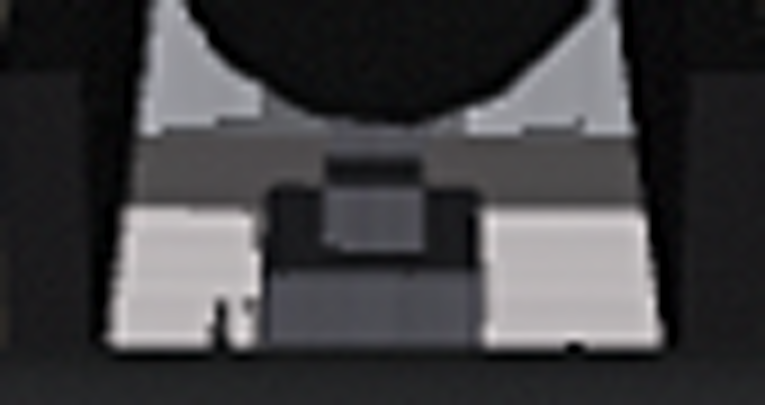

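```bash
python3 -c "
from h import *
xs=np.arange(-.075,-.014,.001)
for fn in('side13','scene13'):
  w=load(fn);g=cv2.cvtColor(w['p'],cv2.COLOR_RGB2GRAY).astype(np.float32)
  for y in(-.130,-.134,-.138,-.142,-.146,-.150,-.1535,-.156,-.162,-.168,-.174):
    uv=np.array([proj(w,M@np.array([x,y,.0795])+O) for x in xs],np.float32)
    v=cv2.remap(g,uv[:,:1].copy(),uv[:,1:].copy(),cv2.INTER_LINEAR)[:,0]
    k=np.argmin(np.where(abs(xs+.044)<.008,v,999)); b=np.median(v); t=(v[k]+b)/2
    i=k
    while v[i]<t:i-=1
    j=k
    while v[j]<t:j+=1
    l=xs[i]+(v[i]-t)/(v[i]-v[i+1])*.001; r=xs[j]-(v[j]-t)/(v[j]-v[j-1])*.001
    print(fn,y,'min',int(v[k]),'bg',int(b),'edges mm',round(l*1e3,1),round(r*1e3,1),'mid',round((l+r)*500,1))
"
```

```text
side13 -0.13 min 44 bg 79 edges mm -49.9 -39.8 mid -44.8
side13 -0.134 min 38 bg 56 edges mm -49.8 -41.6 mid -45.7
side13 -0.138 min 44 bg 75 edges mm -52.0 -39.9 mid -45.9
side13 -0.142 min 42 bg 101 edges mm -52.8 -40.1 mid -46.5
side13 -0.146 min 39 bg 102 edges mm -51.7 -40.3 mid -46.0
side13 -0.15 min 38 bg 102 edges mm -52.3 -40.5 mid -46.4
side13 -0.1535 min 39 bg 102 edges mm -52.4 -39.8 mid -46.1
side13 -0.156 min 44 bg 101 edges mm -51.9 -37.4 mid -44.6
side13 -0.162 min 41 bg 101 edges mm -54.1 -35.0 mid -44.6
side13 -0.168 min 37 bg 129 edges mm -55.7 -35.5 mid -45.6
side13 -0.174 min 38 bg 135 edges mm -55.7 -45.1 mid -50.4
scene13 -0.13 min 60 bg 113 edges mm -47.6 -37.9 mid -42.7
scene13 -0.134 min 51 bg 80 edges mm -46.2 -35.5 mid -40.8
scene13 -0.138 min 54 bg 123 edges mm -47.5 -31.5 mid -39.5
scene13 -0.142 min 52 bg 128 edges mm -46.7 -32.7 mid -39.7
scene13 -0.146 min 55 bg 128 edges mm -47.7 -32.1 mid -39.9
scene13 -0.15 min 50 bg 128 edges mm -46.7 -32.7 mid -39.7
scene13 -0.1535 min 59 bg 128 edges mm -47.5 -32.6 mid -40.1
scene13 -0.156 min 63 bg 129 edges mm -48.7 -36.2 mid -42.5
scene13 -0.162 min 53 bg 128 edges mm -54.1 -30.9 mid -42.5
scene13 -0.168 min 56 bg 170 edges mm -54.4 -31.1 mid -42.8
scene13 -0.174 min 57 bg 170 edges mm -46.6 -31.0 mid -38.8
```

View pics/scene13.png

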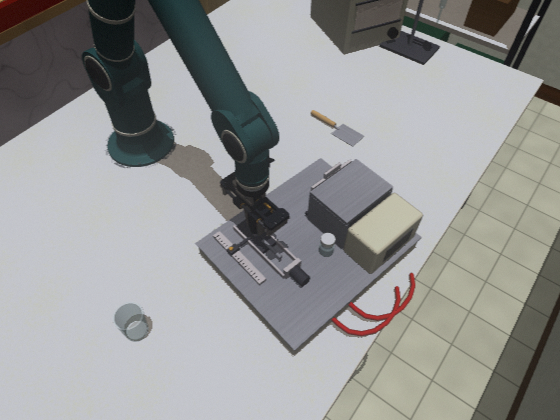

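```bash
python3 -c "
from h import *
w=load('wrist13')
import itertools
sd=load('side13')
crop('side13',215,110,330,210,6,'s13b')
w=load('scene13')
P=np.array([tom(pt(w,u,v)) for u in range(300,360) for v in range(150,215)])
k=P[(P[:,2]>.185)&(P[:,1]>.1)&(P[:,1]<.17)];print('tab pts above chamber',len(k),k.min(0).round(3),k.max(0).round(3)) if len(k) else print('none')
"
```

```text
tab pts above chamber 102 [-0.007  0.101  0.185] [0.003 0.164 0.203]
```

View pics/s13b.png

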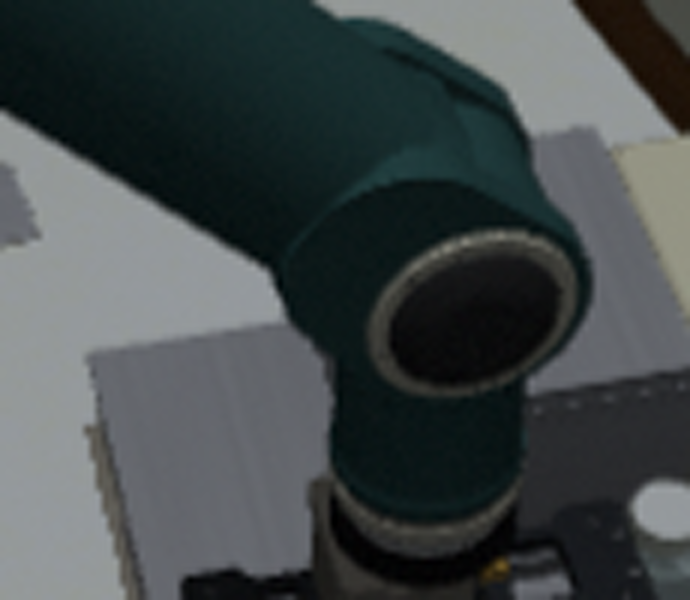

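```bash
python3 -c "
from h import *
st();print(env.finish_job())"
```

```text
t 13.55 tcp mixer [-0.0437 -0.0957  0.0681] rot [1.013 1.566 0.824] F [ 7.12 -0.68 -5.64] w 0.027
the job is handed in; nothing more can be done
None
```

I pushed the flap fully shut, then drew the slide out to the clamp blade. I handed the job in at 13.6 s with the gripper still holding the knob (40 N grip command, 27 mm opening). No verdict was reported.

- **Flap:** It was against its stop when I let go, at about 38 N. The last scene picture shows it upright, with the tab top about 200 mm up and in line with the hinge to within 1–2 mm.
- **Slide:** The index needed 61.3 mm of travel. The tool measured 61.1–61.2 mm, and the slide's front edge moved about 61 mm in the wrist pictures.
- **Alignment:** The index and clamp blades look continuous to within about 1 mm in the side and scene pictures. Shadows blur the blade edges there, and the wrist camera's view of the index was hidden behind the knob.
- **Loose objects:** The jar, beaker and spatula look undisturbed; I judged this by eye only.

**What went wrong:**
- **Fingertips:** The camera pictures put the fingertips about 23–27 mm short of the reported TCP. Because of this, two of my early pushes passed over the flap without touching it, and another pressed at the tip with about 24 N.
- **Fix:** I allowed for that offset and tilted the tool about 22° for the push that shut the flap. The knob grasp used the same offset.

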